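Chock a row of clay pipes on the ware rack

ROBOT

A 6-joint arm with a two-finger parallel gripper is mounted at the origin on the work surface. World frame = base frame: x ahead of the robot, y to its left, z up, the work surface at z = 0. Lengths are in m, angles in rad, forces in N, time in s.
With the tool pointing down it reaches from about 0.35 to 0.775 m from the base axis. Payload 5.5 kg.
Tool frame: the origin (TCP) lies at the very end of the fingers, on their centre line; the grasp point (between the pads) lies 19 mm behind it; z points along the fingers, y is the direction in which the jaws open and shut (so a half turn about z gives the same grasp; the last joint's range is limited). The gripper opens to 85 mm and grips with 20 to 120 N. Pads are 22 mm wide; open, the fingers measure 114 mm over their backs; the gripper's body (76 mm by 85 mm) begins 54 mm behind the grasp point. The pads swing forward as they close: fully open they stand 13 mm farther back than shut.
Start: joints at [-1.281, 0.313, 0.046, 1.304, 0, 1.431], TCP at [0.24, -0.523, 0.231] pointing down, gripper open.
Joint ranges: [-2.76, 2.76], [-0.86, 1.69], [-1.03, 1.26], [-2.2, 2.34], [-1.47, 1.5], [-3.14, 3.14]. Speed limits (rad/s): [2.57, 2.57, 3.14, 3.14, 3.14, 3.14].

INTERFACE

Orientations are given as a unit quaternion [w, x, y, z].
In Python, from workcell import get_state, read_camera, hand_in, find_in, silhouettes gives the robot as it stands. The module is installed in compiled form; this text tells all that it offers.
- The arm moves only by the tool send_rows, never from a script. Its argument "deltas" is a list that holds one entry, the list of rows, each a list of 6 numbers: the shift along the world's x, y, z in cm, then the turn, a rotation vector about the world's x, y, z in degrees. In form: [[[dx, dy, dz, wx, wy, wz], ...]]. A call has 1 to 12 rows; each row is the pose to reach, as a shift and turn from the pose commanded when the call began; what a row does not reach only later rows make up. A row lasts 1/10 s, in which the tool goes at most 50 mm and 8.59 degrees, less where a joint would pass 70% of its speed; a pose out of reach is approached as far as the arm can. A call with a gripper value outside its range is refused whole. "jaw" is the opening, from -1 (shut) to 1 (fully open), so that 0 is half open, set as the call begins (left out, the last holds). The fingers move at their own pace and stop on an object; "force" is the grip in N (left out, the last holds). Time passes only in rows, so rows that repeat a pose let the fingers close. It gives the time, the measured TCP pose, the force and the opening at its end, in the units of the state.
- get_state(): the state, without advancing time (a new reading comes with each control period).
- read_camera(name): name is "scene" or "top"; returns a dict with "img" (480x640x3 uint8, red, green, blue), "z_map" (480x640 float32, m along the optical axis (not along the pixel's ray), 0 where there is no reading), "vfov" (degrees; the focal length in pixels is half the picture's height over the tangent of half this angle, whatever the lens; pixels are square), "cx", "cy" (the principal point, pixels), "k1" (the pictures are not rectified: a ray, as slopes to the right and down, at radius r is drawn at 1 + k1 r^2 times it, then the intrinsics apply), "R" (3x3) and "t" (3): a world point X has camera coordinates R X + t. Camera axes: x right, y down, z forward; pixel columns grow to the right and rows downward; lengths in m; the calibration is good to about 2 mm. A picture is of the moment at which its call begins.
- hand_in(): hands the job in, once; it reports no verdict.
Trained networks look in a picture, given as the dict that the camera call returned (one of the last four; its "shot" number tells which), for a name from the list of things; names that differ only in an ending like _2 or _b are one class to them, and where a whole thing is asked for, a point or a joint stands for the part that bears it (a point fixed in the world has none). Each returns a list of dicts, best first, with "conf" (0 to 1); they miss things now and then, are a little off and sometimes report something else, mostly with a low value. They report only what shows in the picture. A call takes as long as a camera call. They do not tell look-alikes from the thing itself.
- find_in(picture, thing): "box" ([centre column, centre row, width, height] in pixels, round what is visible of it).
- silhouettes(picture, thing): "mask" (480x640 bool, what is visible of it) and "box" ([centre column, centre row, width, height] in pixels, round what is visible of it).
The state is a dict: "clock": time; "joint_pos": joint angles; "qvel": joint speeds; "tau": joint torques, N m; "tcp_pos": TCP position; "orientation": TCP orientation; "wrist_force": force on the tool from outside, world axes, zero at the start; "ft_torque": the same for the moment, N m; "finger_gap": finger opening in m.
Only numpy, scipy, OpenCV 4.12 (cv2) and the standard library are available. Lean on these libraries where they do the work, as an engineer would, in place of code of your own. Each camera call takes 0.05 s, during which the arm holds its last target.

TASK

The clay pipes lying on the ware rack have started to roll apart: stand the blue chock on the board behind the last one and slide it up, so that all three pipes lie close together against the batten and the chock stands upright and square, close up against the last pipe at about the middle of its length. Let go of the chock and leave the other things on the bench and the board where they are.

Things in the scene. Friction and masses are not known exactly. Their poses are not given: they have to be found in the camera images.
- rack: ware rack, fixed to the bench: a level plywood board 300 (x) by 440 (y), 18 thick; origin at the centre of its underside, at bench height, so the board's top is at z = 18. A batten stands across its +y end, a rail runs above it along y. The tight row of three pipes lies against the batten with axes along the rack's x, x = 0, centres at y = 164, 112 and 60, z = 44.
- batten (a point): fixed dark wooden batten across the board's +y end, 240 (x) by 30 thick, 42 high above the board. The point is the middle of the foot of its inner face, at rack x = 0, y = 190, z = 18; axes as the rack's. The row of pipes must lie against this face.
- rail (a point): dark steel rail, 20 diameter, above the board's middle line; point: its middle, rack (0, 0, 215); it runs along the rack's y, 420 long. Arms (16 diameter) at y = -200 and 200 lead from it to posts at x = 125, so the robot's side (-x) is open. An upright gripper over the middle of the board would hit it: reach in below it from -x, tool tilted about 30 to 45 degrees.
- pipe1_mid (a point): terracotta clay pipe 1, nearest the batten: a round cylinder 52 in diameter, 150 long, about 0.3 kg, lying on its side on the rack's board, free to roll. The point is the centre of the pipe, x runs along the pipe's axis (y and z turn as it rolls). It starts 4 to 14 off the batten.
- pipe2_mid (a point): terracotta clay pipe 2, the middle one: a round cylinder 52 in diameter, 150 long, about 0.3 kg, lying on its side on the rack's board, free to roll. The point is the centre of the pipe, x runs along the pipe's axis (y and z turn as it rolls). It starts 10 to 28 from pipe 1.
- pipe3_mid (a point): terracotta clay pipe 3, the one that has rolled away from the others: a round cylinder 52 in diameter, 150 long, about 0.3 kg, lying on its side on the rack's board, free to roll. The point is the centre of the pipe, x runs along the pipe's axis (y and z turn as it rolls). It starts 13 to 56 from pipe 2.
- chock_mid (a point): the chock, a loose blue block, about 0.4 kg, 95 high: a foot 90 (x) by 82 (y) by 28 high, its +y and -y faces leaning inwards 20 degrees, and an upright handle on top. The point is its middle, 47.5 above the underside. Same either way round. It stands on the bench right of the rack, in one of three places. When it touches a pipe on the same board, its centre is 60 from the pipe's axis.
- chock_handle (a point): the chock's handle, 44 (x) by 24 (y), centred on the foot, from 28 to 95 above the underside. The point is on the handle's middle line, 75 above the underside; axes as the chock's. Pinch it across its 24, fingers closing along y. Pushed along the board the chock rolls the pipes before it with a few N; 10 to 15 N leave the row tight.
- glaze_jar: not part of the job, to be left alone: closed white ceramic glaze jar, 68 diameter, 85 high, on the bench near the chock (origin: centre of its underside)
- dip_bowl: not part of the job, to be left alone: terracotta bowl, 92 across, 50 high, on the bench near the chock (origin: centre of its underside)
- slip_cup: not part of the job, to be left alone: small blue cup, 56 across, 55 high, on the rack's board, on the robot's side of the pipes (origin: centre of its underside)
- stain_pot: not part of the job, to be left alone: small white jar with a red cap, 44 diameter, 50 high, on the rack's board, on the far side of the pipes (origin: centre of its underside)
- brush: not part of the job, to be left alone: brush, 190 long, lying on the bench beside the rack (origin: its underside, middle)
Things that resemble listed ones, but are neither listed nor needed, are in the scene too. Of the things that look like the part that bears chock_mid, take the one that is farthest to the robot's right at the start.

How it is judged:
By the outcome, as a careful person would: the job done as asked, in the order asked, and still so for the second after the job is handed in, with the robot touching nothing.
It also fails if it takes over 48 s, if anything falls off the work surface, if the arm or the gripper's body presses on something with over 40 N, if the wrist force passes 120 N, or if a joint passes its speed limit or range.

## Working session

There is one attempt and no reset: what is moved stays moved. The work goes in short steps, Python scripts to look and compute and a tool call to move; the robot and the scene stay as the last step left them, time stands still between calls to the robot, and variables do not carry over. Pictures are saved under pics/ and viewed, and the job is handed in when it is done.

Besides the shell and the picture viewer there is one more tool, called after "Emit:" as name([rows], argument=value, ...), one row to a line, values as JSON. send_rows: Moves the arm, as the interface text tells. Its arguments: {"type":"object","properties":{"deltas":{"type":"array","items":{"type":"array","items":{"type":"array","items":{"type":"number"}}}},"jaw":{"type":"number"},"force":{"type":"number"}},"required":["deltas"]}

```bash
mkdir -p pics; cat > h.py <<'E'
import numpy as np, cv2
from workcell import get_state, read_camera, hand_in, find_in, silhouettes
def save(p,name): cv2.imwrite('pics/'+name,p['img'][:,:,::-1])
def f(p): return 240/np.tan(np.radians(p['vfov'])/2)
def unproj(p,u,v,z=None,plane=None):
    F=f(p); xd=(np.asarray(u,float)-p['cx'])/F; yd=(np.asarray(v,float)-p['cy'])/F
    x,y=xd.copy(),yd.copy()
    for _ in range(20):
        s=1+p['k1']*(x*x+y*y); x=xd/s; y=yd/s
    d=np.stack([x,y,np.ones_like(x)],-1)
    R=np.array(p['R']);t=np.array(p['t'])
    if z is not None: return (d*np.asarray(z)[...,None]-t)@R
    o=-R.T@t; dw=d@R
    return o+dw*((plane-o[2])/dw[...,2])[...,None]
def proj(p,X):
    c=np.asarray(X)@np.array(p['R']).T+np.array(p['t']); x=c[...,:2]/c[...,2:]
    s=1+p['k1']*(x**2).sum(-1,keepdims=True)
    return x*s*f(p)+np.array([p['cx'],p['cy']])
def cloud(p):
    v,u=np.mgrid[:480,:640]; X=unproj(p,u,v,z=p['z_map']); X[p['z_map']==0]=np.nan; return X
E
python3 - <<'E'
from h import *
import pickle
print(get_state())
for n in('scene','top'):
    p=read_camera(n); save(p,n+'0.png'); pickle.dump(p,open(n+'0.pkl','wb'))
    print(n,p['vfov'],p['k1'],p['R'],p['t'])
    for th in['chock_mid','pipe1_mid','rack','glaze_jar','dip_bowl','slip_cup','stain_pot','brush']:
        print(th,[(round(d['conf'],2),np.round(d['box']).tolist()) for d in find_in(p,th)])
E
```

```text
{'clock': 0.0, 'joint_pos': array([-1.28058497e+00,  3.13969088e-01,  4.49740649e-02,  1.30358376e+00,
       -5.22656286e-06,  1.43118926e+00]), 'qvel': array([ 0.00115256, -0.00107922, -0.00052143, -0.00089131, -0.0005396 ,
       -0.00185585]), 'tau': array([-1.07031294e-03, -4.80622101e+01,  2.98534763e+01,  1.94330671e-02,
       -2.54894712e-04, -3.17886688e-06]), 'tcp_pos': array([ 0.23944556, -0.52221511,  0.23042467]), 'orientation': array([-8.88503152e-04,  9.76995371e-01,  2.13258647e-01, -6.96536492e-05]), 'wrist_force': array([0.05989031, 0.05971937, 0.1531307 ]), 'ft_torque': array([0.04922305, 0.00138341, 0.01181448]), 'finger_gap': 0.0853230761332809}
scene 51.64911524299956 -0.010730260704073447 [[-0.0416136   0.99910957  0.0069559 ]
 [ 0.6205406   0.03130109 -0.78354937]
 [-0.78306939 -0.02828989 -0.6212906 ]] [ 0.07520536 -0.20758832  1.67957053]
chock_mid [(0.93, [216.0, 223.0, 29.0, 42.0]), (0.72, [277.0, 230.0, 41.0, 46.0])]
pipe1_mid [(0.92, [453.0, 297.0, 43.0, 59.0])]
rack [(0.95, [402.0, 302.0, 221.0, 136.0])]
glaze_jar [(0.7, [225.0, 257.0, 32.0, 39.0]), (0
[... 336 characters left out ...]
-0.9986382  -0.02588296 -0.04529709]
 [ 0.0454369  -0.00483912 -0.99895549]] [-0.08269541  0.51479763  1.16743539]
chock_mid [(0.86, [368.0, 322.0, 38.0, 43.0]), (0.68, [467.0, 251.0, 37.0, 36.0]), (0.66, [437.0, 328.0, 38.0, 35.0]), (0.36, [260.0, 205.0, 27.0, 62.0]), (0.32, [206.0, 260.0, 22.0, 19.0])]
pipe1_mid [(0.92, [200.0, 217.0, 24.0, 62.0])]
rack [(0.87, [248.0, 200.0, 204.0, 156.0])]
glaze_jar [(0.85, [421.0, 269.0, 27.0, 28.0]), (0.74, [247.0, 199.0, 203.0, 154.0])]
dip_bowl [(0.79, [434.0, 217.0, 35.0, 32.0])]
slip_cup [(0.6, [207.0, 261.0, 26.0, 24.0])]
stain_pot [(0.62, [258.0, 163.0, 17.0, 16.0]), (0.26, [248.0, 201.0, 204.0, 151.0])]
brush [(0.85, [168.0, 296.0, 46.0, 60.0])]
```

View pics/scene0.png

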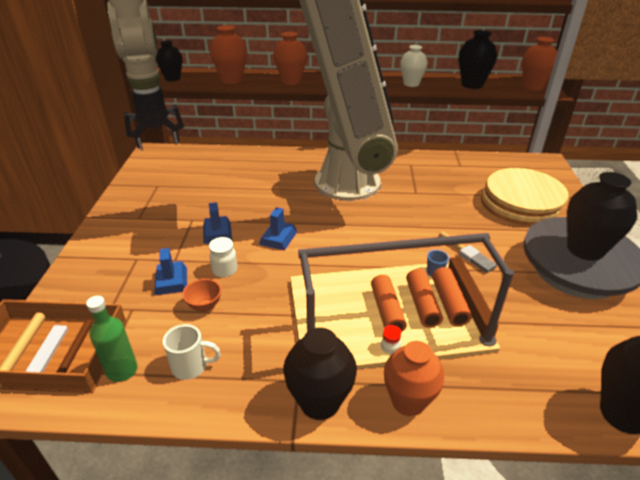

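View pics/top0.png

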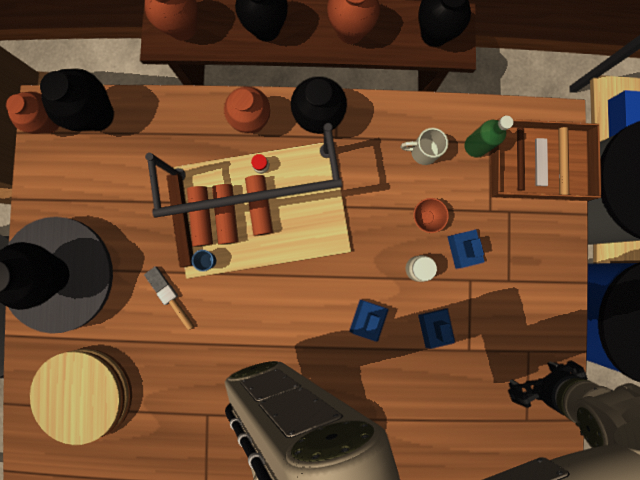

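```bash
python3 - <<'E'
import pickle,cv2
p=pickle.load(open('top0.pkl','rb'))['img'][:,:,::-1]
cv2.imwrite('pics/crop0.png',cv2.resize(p[190:350,130:500],None,fx=2.1,fy=2.1,interpolation=cv2.INTER_CUBIC))
s=pickle.load(open('scene0.pkl','rb'))['img'][:,:,::-1]
cv2.imwrite('pics/crop1.png',cv2.resize(s[170:390,170:530],None,fx=2.2,fy=2.2,interpolation=cv2.INTER_CUBIC))
E
```

```text
(no output)
```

View pics/crop0.png

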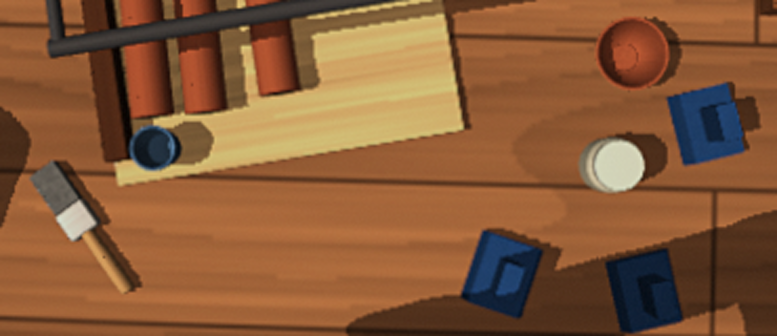

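View pics/crop1.png

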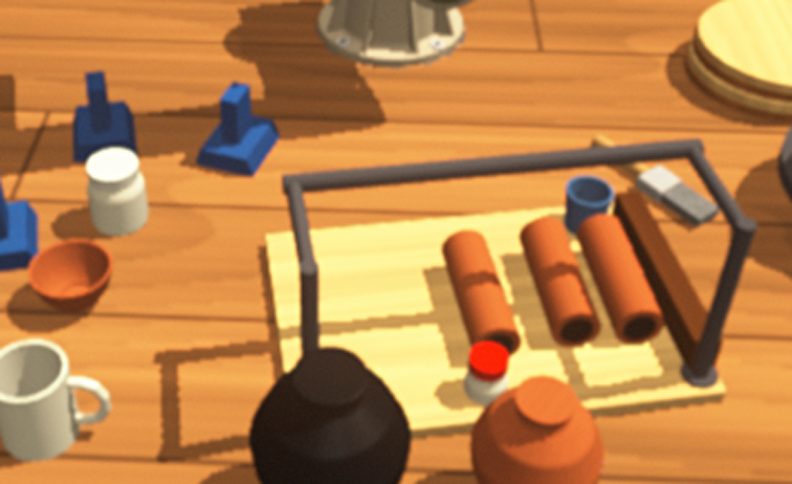

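The top picture shows three blue chocks, at (368,322), (437,328) and (467,251). Columns grow with −y, the robot's right, so the one at (467,251), near the bowl and jar (scene (170,275)), is the one meant. The pipes are at about columns 200, 224 and 260, with the batten on the left.

```bash
cat > fit.py <<'E'
from h import *
import pickle
from scipy.optimize import minimize
def rack_fit(p):
    X=cloud(p)
    m=(abs(X[...,2]-.018)<.006)&(X[...,0]>.3)&(X[...,0]<.85)&(abs(X[...,1])<.4)
    hsv=cv2.cvtColor(p['img'],cv2.COLOR_RGB2HSV)
    return X,m
E
python3 - <<'E'
from h import *
import pickle
p=pickle.load(open('top0.pkl','rb')); X=cloud(p)
for u,v in [(467,251),(475,245),(455,262),(480,262),(300,230),(320,210),(200,217),(224,210),(260,205),(220,180),(350,250),(400,300),(204,260),(421,269)]:
    print(u,v,X[v,u].round(4))
for n in('top','scene'):
    p=pickle.load(open(n+'0.pkl','rb')); X=cloud(p); 
    # chocks handles
    Z=X[...,2]; b=p['img'].astype(int); blue=(b[...,2]>b[...,0]+25)&(b[...,2]>60)
    # refined: points in chock neighborhood
    c0=np.array([.5,-.28])
    c0=cloud(pickle.load(open('top0.pkl','rb')))[251,467,:2] 
    near=(np.hypot(X[...,0]-c0[0],X[...,1]-c0[1])<.075)
    for lo,hi in((.085,.105),(.02,.035)):
        m=near&(Z>lo)&(Z<hi); q=X[m]
        if len(q)>5:
            r=cv2.minAreaRect((q[:,:2]*1000).astype(np.float32)); print(n,lo,len(q),r,np.median(q[:,2]))
    # board
    top=pickle.load(open('top0.pkl','rb'))
    m=(abs(Z-.018)<.005)&(X[...,0]>.3)&(X[...,0]<.9)&(abs(X[...,1])<.45)
    # lighter colour
    m&=(b[...,1]>120)
    m=cv2.morphologyEx(m.astype(np.uint8),cv2.MORPH_OPEN,np.ones((3,3)))>0
    q=X[m]; r=cv2.minAreaRect((q[:,:2]*1000).astype(np.float32)); print(n,'board',len(q),r,np.median(q[:,2]))
    # pipes: top
    for d in silhouettes(p,'pipe1_mid') if 0 else []: pass
    m=(Z>.03)&(Z<.085)&(b[...,0]>b[...,2]*1.8)&(b[...,0]>b[...,1]*1.5)&(X[...,0]>.45)&(X[...,0]<.8)&(abs(X[...,1])<.35)
    nl,lab=cv2.connectedComponents(m.astype(np.uint8))
    for i in range(1,nl):
        q=X[lab==i]
        if len(q)>60:
            r=cv2.minAreaRect((q[:,:2]*1000).astype(np.float32)); print('  red',len(q),np.round(r[0]),np.round(r[1]),round(r[2],1),np.percentile(q[:,2],95).round(3))
E
```

```text
467 251 [ 0.5095 -0.4396  0.0535]
475 245 [ 0.5231 -0.4454  0.0965]
455 262 [ 0.4811 -0.4224  0.0081]
480 262 [ 0.4825 -0.4847  0.0238]
300 230 [ 0.5552 -0.0075  0.0133]
320 210 [ 0.6086 -0.059   0.0225]
200 217 [0.5775 0.2442 0.0683]
224 210 [0.5962 0.1827 0.0727]
260 205 [0.6118 0.0929 0.0677]
220 180 [0.6818 0.2076 0.0226]
350 250 [ 0.5056 -0.1405  0.018 ]
400 300 [ 0.3767 -0.2774  0.0043]
204 260 [0.4693 0.2416 0.0233]
421 269 [ 0.4605 -0.3144  0.0826]
top 0.085 194 ((516.98681640625, -450.9461364746094), (44.36536407470703, 25.892805099487305), 15.767910957336426) 0.09469633760556964
top 0.02 587 ((516.6326904296875, -450.52520751953125), (90.35736846923828, 67.18646240234375), 15.560195922851562) 0.027804845806291424
top board 8754 ((580.6021728515625, 148.9156036376953), (371.9748840332031, 538.650390625), 18.66425132751465) 0.018381372021642264
  red 204 [724. 100.] [39. 39.] 48.4 0.072
  red 445 [649. 317.] [82. 33.] 9.9 0.064
  red 314 [667. 109.] [43. 51.] 7.9 0.072
  red 260 [646. 195.] [33. 52.] 12.1 0.073
  red 289 [638. 259.] [40. 50.] 10.5 0.072
  red 659 [582.  93.] [87. 50.] 10.9 0.072
  red 151 [ 600. -324.] [88. 51.] 0.1 0.053
  red 750 [561. 182.] [96. 52.] 8.6 0.072
  red 733 [552. 248.] [92. 52.] 7.5 0.072
  red 727 [520. 293.] [138.  32.] 10.1 0.064
scene 0.085 142 ((518.9600219726562, -452.66650390625), (48.62727737426758, 23.771162033081055), 14.51138973236084) 0.09432516172886675
scene 0.02 527 ((518.8475341796875, -452.9802551269531), (96.89506530761719, 69.66828155517578), 14.954512596130371) 0.027034773682997833
scene board 9119 ((589.1618041992188, 22.95703125), (368.23736572265625, 799.6116333007812), 10.504453659057617) 0.017896215883139114
  red 2473 [577. 272.] [245.  97.] 9.4 0.07
  red 1209 [590. 184.] [156.  51.] 8.5 0.071
  red 1377 [642. 101.] [204.  58.] 6.1 0.071
  red 271 [ 601. -325.] [92. 50.] 0.1 0.051
```

```bash
cat > rack.py <<'E'
from h import *
import pickle
from scipy.optimize import minimize
def fit(p):
    X=unproj(p,*np.mgrid[:480,:640][::-1],plane=np.float64(.018))
    b=p['img'].astype(float)
    hsv=cv2.cvtColor(p['img'],cv2.COLOR_RGB2HSV)
    Z=cloud(p)[...,2]
    near=(X[...,0]>.35)&(X[...,0]<.85)&(X[...,1]>-.3)&(X[...,1]<.45)
    # yellow: g/r ratio high
    rat=b[...,1]/(b[...,0]+1)
    yel=near&(rat>.72)&(b[...,2]/(b[...,0]+1)<.75)&(b[...,0]>90)&(abs(Z-.018)<.012)
    n,l,st,_=cv2.connectedComponentsWithStats(yel.astype(np.uint8)); k=1+np.argmax(st[1:,4])
    return X,yel
if __name__=='__main__':
    for n in('top','scene'):
        p=pickle.load(open(n+'0.pkl','rb')); X,y=fit(p)
        im=p['img'].copy(); im[y]=[0,255,0]; cv2.imwrite(f'pics/y_{n}.png',im[:,:,::-1])
        b=p['img']; 
        for uv in [(320,240),(300,260),(200,280),(380,240)] if n=='top' else [(350,300),(450,345),(270,300),(330,340)]: print(uv,b[uv[1],uv[0]])
E
python3 rack.py; python3 -c "
import cv2,numpy as np
a=cv2.imread('pics/y_top.png')[130:300,130:400];b=cv2.imread('pics/y_scene.png')[220:390,270:540]
cv2.imwrite('pics/y.png',cv2.resize(np.hstack([a,b]),None,fx=1.48,fy=2))"
```

```text
(320, 240) [209 169 104]
(300, 260) [137  92  52]
(200, 280) [163  99  55]
(380, 240) [148  90  50]
(350, 300) [253 234 137]
(450, 345) [200 151  81]
(270, 300) [229 147  71]
(330, 340) [61 44 33]
```

View pics/y.png

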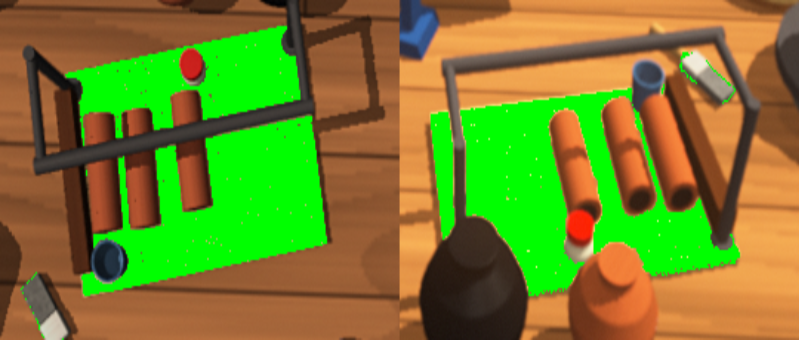

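```bash
cat >> rack.py <<'E'
def rackpose(p):
    X,y=fit(p)
    n,l,st,_=cv2.connectedComponentsWithStats(y.astype(np.uint8)); k=1+np.argmax(st[1:,4])
    q=X[l==k][:,:2]
    best=None
    for a in np.radians(np.arange(0,20,.1)):
        c,s=np.cos(a),np.sin(a); r=q@np.array([[c,-s],[s,c]])
        lo=np.percentile(r,.3,0);hi=np.percentile(r,99.7,0)
        A=np.ptp(r[:,0]) ; A=(hi-lo)[0]
        if best is None or A<best[0]: best=(A,a,r.min(0),r.max(0))
    return best
def rows(p,c,a):
    # pipe points in rack frame
    X=cloud(p); R=np.array([[np.cos(a),np.sin(a)],[-np.sin(a),np.cos(a)]])
    Y=X.copy(); Y[...,:2]=(X[...,:2]-c)@R.T
    b=p['img'].astype(float)
    m=(X[...,2]>.04)&(X[...,2]<.085)&(b[...,0]>b[...,2]*1.8)&(b[...,0]>b[...,1]*1.5)&(abs(Y[...,0])<.1)&(abs(Y[...,1])<.2)
    return Y,m
E
python3 - <<'E'
from rack import *
for n in('top','scene'):
    p=pickle.load(open(n+'0.pkl','rb'));A,a,lo,hi=rackpose(p); print(n,A,np.degrees(a),lo,hi)
    cr=np.array([(lo[0]+hi[0])/2,lo[1]+.22]); c,s=np.cos(a),np.sin(a); C=np.array([c*cr[0]-s*cr[1],s*cr[0]+c*cr[1]]); print(C)
    a0=np.radians(9.9)
    Y,m=rows(p,C,a)
    h=np.histogram(Y[m][:,1],bins=np.arange(-.2,.2,.005)); print([(round(x,3),k) for x,k in zip(h[1],h[0]) if k])
    for d in silhouettes(p,'pipe1_mid'):
        q=Y[d['mask']&m]; print(d['conf'],np.median(q,0),np.percentile(q,2,0),np.percentile(q,98,0))
    print('cup')
    for t in('slip_cup','stain_pot'):
        for d in silhouettes(p,t)[:1]:
            q=Y[d['mask']]; print(t,d['conf'],np.nanmedian(q,0),np.nanpercentile(q,[5,95],axis=0))
E
```

```text
top 0.17083437914383698 11.0 [ 0.4656358  -0.23621853] [0.63902813 0.20277678]
[0.54527871 0.08946935]
[(np.float64(-0.03), np.int64(58)), (np.float64(-0.025), np.int64(70)), (np.float64(-0.02), np.int64(71)), (np.float64(-0.015), np.int64(67)), (np.float64(-0.01), np.int64(67)), (np.float64(-0.005), np.int64(67)), (np.float64(0.0), np.int64(67)), (np.float64(0.005), np.int64(61)), (np.float64(0.01), np.int64(58)), (np.float64(0.015), np.int64(59)), (np.float64(0.02), np.int64(14)), (np.float64(0.055), np.int64(2)), (np.float64(0.06), np.int64(66)), (np.float64(0.065), np.int64(93)), (np.float64(0.07), np.int64(83)), (np.float64(0.075), np.int64(75)), (np.float64(0.08), np.int64(77)), (np.float64(0.085), np.int64(75)), (np.float64(0.09), np.int64(68)), (np.float64(0.095), np.int64(70)), (np.float64(0.1), np.int64(59)), (np.float64(0.105), np.int64(56)), (np.float64(0.11), np.int64(26)), (np.float64(0.125), np.int64(46)), (np.float64(0.13), np.int64(100)), (np.float64(0.135), np.int64(86)), (np.float64(0.14), np.int64(78)), (np.float64(0.145), np.int64(71)), (np.float64(0.15), np.int6
[... 1805 characters left out ...]
23)), (np.float64(0.105), np.int64(125)), (np.float64(0.11), np.int64(108)), (np.float64(0.115), np.int64(100)), (np.float64(0.12), np.int64(92)), (np.float64(0.125), np.int64(72)), (np.float64(0.13), np.int64(31)), (np.float64(0.135), np.int64(3)), (np.float64(0.145), np.int64(224)), (np.float64(0.15), np.int64(189)), (np.float64(0.155), np.int64(121)), (np.float64(0.16), np.int64(117)), (np.float64(0.165), np.int64(129)), (np.float64(0.17), np.int64(99)), (np.float64(0.175), np.int64(70)), (np.float64(0.18), np.int64(1))]
  return _methods._mean(a, axis=axis, dtype=dtype,
  ret = um.true_divide(
Traceback (most recent call last):
IndexError: index -1 is out of bounds for axis 0 with size 0
```

```bash
cat >> rack.py <<'E'
def rackpose(p):
    X,y=fit(p)
    y=cv2.morphologyEx(y.astype(np.uint8),cv2.MORPH_CLOSE,np.ones((3,3)))
    y=cv2.morphologyEx(y,cv2.MORPH_OPEN,np.ones((5,5)))
    n,l,st,_=cv2.connectedComponentsWithStats(y)
    q=np.concatenate([X[l==k][:,:2] for k in range(1,n) if st[k,4]>400])
    best=None
    for a in np.radians(np.arange(0,20,.1)):
        c,s=np.cos(a),np.sin(a); r=q@np.array([[c,-s],[s,c]])
        lo=np.percentile(r,.2,0);hi=np.percentile(r,99.8,0)
        A=(hi-lo)[0]+ (hi-lo)[1]
        if best is None or A<best[0]: best=(A,a,lo,hi)
    A,a,lo,hi=best
    cr=np.array([(lo[0]+hi[0])/2,lo[1]+.22]); c,s=np.cos(a),np.sin(a); C=np.array([c*cr[0]-s*cr[1],s*cr[0]+c*cr[1]])
    return C,a,hi-lo
E
python3 - <<'E'
from rack import *
for n in('top','scene'):
    p=pickle.load(open(n+'0.pkl','rb'));C,a,e=rackpose(p); print(n,C,np.degrees(a),e)
    Y,m=rows(p,C,a)
    nl,lab=cv2.connectedComponents(m.astype(np.uint8))
    for i in range(1,nl):
        q=Y[lab==i]
        if len(q)>60: print(np.round(q.min(0),3),np.round(q.max(0),3),len(q), 'crest y',np.median(q[q[:,2]>np.percentile(q[:,2],85)][:,1]).round(4))
    X=cloud(p); h=p['img'].astype(int)
    for t,lo in(('slip_cup',.06),('stain_pot',.06)):
        k=(X[...,2]>.025)&(X[...,2]<.09)&((h[...,2]>h[...,0]+10) if t=='slip_cup' else (h[...,0]>2.5*h[...,1])&(h[...,0]>150))&(abs(Y[...,0])<.15)&(abs(Y[...,1])<.22)
        q=Y[k]; 
        if len(q): print(t,len(q),q.min(0),q.max(0))
E
```

```text
top [0.60786842 0.10314267] 11.100000000000001 [0.29977886 0.40146779]
[ 0.037 -0.031  0.047] [0.081 0.02  0.076] 314 crest y -0.0065
[0.04  0.186 0.041] [0.1   0.2   0.065] 158 crest y 0.1959
[0.038 0.056 0.042] [0.072 0.109 0.076] 260 crest y 0.0826
[0.039 0.123 0.045] [0.079 0.172 0.074] 289 crest y 0.1491
[-0.071 -0.03   0.049] [0.016 0.021 0.074] 659 crest y -0.0047
[-0.079  0.058  0.044] [0.017 0.113 0.076] 750 crest y 0.0851
[-0.073  0.125  0.04 ] [0.017 0.179 0.078] 732 crest y 0.1544
[-0.1    0.186  0.04 ] [0.017 0.2   0.067] 284 crest y 0.1939
slip_cup 289 [-0.13730752  0.12599182  0.02501854] [-0.08526293  0.19039507  0.07751456]
stain_pot 173 [ 0.09461418 -0.04250319  0.06299357] [ 0.1329428  -0.00569822  0.07388636]
scene [0.61222119 0.10211591] 11.100000000000001 [0.30631094 0.42949253]
[-0.099  0.123  0.04 ] [0.099 0.2   0.074] 1693 crest y 0.1516
[-0.085  0.056  0.04 ] [0.071 0.113 0.074] 1150 crest y 0.085
[-0.074 -0.041  0.041] [0.1   0.02  0.073] 1140 crest y -0.0048
slip_cup 252 [-0.14392128  0.12770822  0.03430799] [-0.08361375  0.18002796  0.07673227]
stain_pot 233 [ 0.0716581  -0.04378313  0.03069771] [0.12847238 0.00928018 0.07231839]
```

```bash
python3 - <<'E'
from rack import *
for n in('top','scene'):
    p=pickle.load(open(n+'0.pkl','rb'));C,a,e=rackpose(p)
    X,y=fit(p); Y,m=rows(p,C,a)
    R=np.array([[np.cos(a),np.sin(a)],[-np.sin(a),np.cos(a)]])
    q=(X[y][:,:2]-C)@R.T
    def edge(ax,sgn,lo,hi):
        o=1-ax; pts=[]
        for t in np.arange(lo,hi,.005):
            s=q[(abs(q[:,o]-t)<.0025)&(abs(q[:,ax])<(.17 if ax==0 else .24))]
            if len(s): pts.append((t,sgn*np.max(sgn*s[:,ax])))
        pts=np.array(pts); 
        for _ in range(3):
            k=np.polyfit(pts[:,0],pts[:,1],1); r=pts[:,1]-np.polyval(k,pts[:,0]); pts=pts[abs(r)<max(.002,1.5*np.std(r))]
        return np.degrees(np.arctan(k[0])).round(2),k[1].round(4),len(pts)
    print(n,'x-',edge(0,-1,-.2,.12),'x+',edge(0,1,-.15,.15),'y-',edge(1,-1,-.13,.1))
    # pipes axis by crest-line fit via points z>.06
    for c in(-.005,.085,.152):
        s=Y[m&(abs(Y[...,1]-c)<.03)]
        b=np.polyfit(s[:,0],s[:,1],1); print('pipe',np.degrees(np.arctan(-b[0])).round(2),b[1].round(4), 'x',np.percentile(s[:,0],[1,99]).round(3))
    s=Y[(abs(Y[...,1]-.205)<.03)&(abs(Y[...,2]-.06)<.006)&(abs(Y[...,0])<.13)]
    b=np.polyfit(s[:,0],s[:,1],1); print('batten',np.degrees(np.arctan(-b[0])).round(2),b[1],np.percentile(s[:,:2],[1,99],axis=0).round(3))
    s=Y[(abs(Y[...,2]-.218)<.02)&(abs(Y[...,0])<.03)&(abs(Y[...,1])<.19)]
    b=np.polyfit(s[:,1],s[:,0],1); print('rail',np.degrees(np.arctan(b[0])),b[1],len(s),np.percentile(s,[2,98],axis=0).round(3).tolist())
E
```

```text
top x- (np.float64(0.43), np.float64(-0.1489), 64) x+ (np.float64(0.5), np.float64(0.149), 60) y- (np.float64(4.45), np.float64(-0.2143), 34)
pipe 1.63 -0.007 x [-0.07   0.097]
pipe 2.5 0.0817 x [-0.077  0.07 ]
pipe 2.75 0.1473 x [-0.072  0.077]
batten -0.07 0.20138278552008737 [[-0.118  0.176]
 [ 0.121  0.218]]
rail 0.521789173846955 -0.0014683359850970006 1587 [[-0.011, -0.183, 0.216], [0.009, 0.182, 0.228]]
scene x- (np.float64(0.31), np.float64(-0.1519), 57) x+ (np.float64(6.27), np.float64(0.1287), 51) y- (np.float64(-0.29), np.float64(-0.22), 37)
pipe -0.16 -0.0098 x [-0.07   0.097]
pipe 1.06 0.08 x [-0.08  0.07]
pipe 1.04 0.145 x [-0.078  0.075]
batten 0.4 0.20169023359661745 [[-0.123  0.178]
 [ 0.129  0.219]]
rail 0.3487631349302482 0.0012355792686100328 1602 [[-0.009, -0.182, 0.209], [0.007, 0.182, 0.227]]
```

```bash
cat > plan.py <<'E'
from h import *
from scipy.spatial.transform import Rotation as Ro
C=np.array([.6092,.1027]); YAW=10.65; TILT=42.
def toolR(yaw,tilt=TILT):
    # tool x = chock x tilted, tool y=-chock y
    return Ro.from_euler('z',yaw,degrees=True)*Ro.from_euler('y',-tilt,degrees=True)*Ro.from_rotvec([np.pi,0,0])
def tcp_for(handle,yaw,tilt=TILT,back=0.):
    return np.asarray(handle)+toolR(yaw,tilt).apply([0,0,.019-back])
def rackpt(x,y,z):
    a=np.radians(YAW); return np.array([C[0]+x*np.cos(a)-y*np.sin(a),C[1]+x*np.sin(a)+y*np.cos(a),z])
def delta(pos,yaw,tilt=TILT,cur=None):
    s=get_state(); R0=Ro.from_quat(np.roll(s['orientation'],-1)); p0=s['tcp_pos']
    rv=(toolR(yaw,tilt)*R0.inv()).as_rotvec(degrees=True)
    print('delta cm',np.round((pos-p0)*100,2),'rot',np.round(rv,2))
E
python3 - <<'E'
from plan import *
h=np.array([.518,-.4515,.075])
print(toolR(15.3).as_matrix().round(2))
print(tcp_for(h,15.3),tcp_for(h,15.3,back=.11))
delta(tcp_for(h,15.3,back=.11),15.3)
p=read_camera('top')
import cv2
p=p['img'][200:300,400:520,::-1]; cv2.imwrite('pics/chock_crop.png',cv2.resize(p,None,fx=6,fy=6,interpolation=cv2.INTER_CUBIC))
E
```

```text
[[ 0.72  0.26  0.65]
 [ 0.2  -0.96  0.18]
 [ 0.67  0.   -0.74]]
[ 0.53026288 -0.44814525  0.06088025] [ 0.45926724 -0.46756746  0.14262618]
delta cm [21.97  5.52 -8.87] rot [ 14.36 -39.52  -8.9 ]
```

View pics/chock_crop.png

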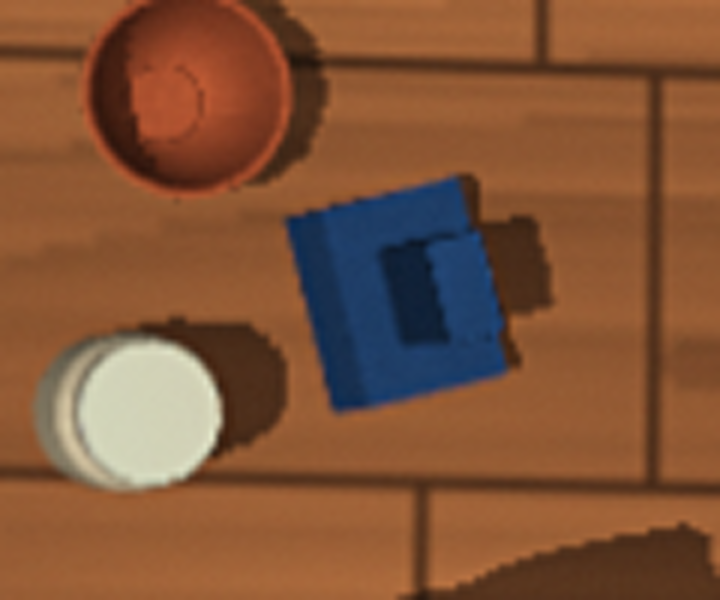

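The crop shows the blue chock at top (467,251), with its handle offset by perspective and the jar and bowl to its left. It is the rightmost of the three. I'm moving to the pre-grasp pose.

Emit:
send_rows([
  [[2.7,0.7,-1.1,1.8,-4.9,-1.1],[5.5,1.4,-2.2,3.6,-9.9,-2.2],[8.2,2.1,-3.3,5.4,-14.8,-3.3],[11,2.8,-4.4,7.2,-19.8,-4.4],[13.7,3.4,-5.5,9,-24.7,-5.6],[16.5,4.1,-6.7,10.8,-29.6,-6.7],[19.2,4.8,-7.8,12.6,-34.6,-7.8],[22,5.5,-8.9,14.4,-39.5,-8.9],[22,5.5,-8.9,14.4,-39.5,-8.9],[22,5.5,-8.9,14.4,-39.5,-8.9]],
], jaw=1, force=50)

```text
clock: 2.15
tcp_pos: [0.4591, -0.4673, 0.1418]
orientation: [-0.049, 0.926, 0.124, 0.354]
wrist_force: [0.2, -1.3, 0.8]
finger_gap: 0.0855
```

```bash
python3 - <<'E'
from plan import *
s=get_state(); print(s['joint_pos'].round(3),s['tcp_pos'],s['finger_gap'])
h=np.array([.518,-.4515,.075])
delta(tcp_for(h,15.3),15.3)
p=read_camera('scene');
i=p['img'][130:350,60:340,::-1]; cv2.imwrite('pics/pre.png',cv2.resize(i,None,fx=2.5,fy=2.5,interpolation=cv2.INTER_CUBIC))
E
```

```text
[-1.236  0.418 -0.227  0.868  0.729  1.661] [ 0.45914942 -0.46734593  0.14181494] 0.08548895921090394
delta cm [ 7.11  1.92 -8.09] rot [-0.08 -0.13 -0.06]
```

View pics/pre.png

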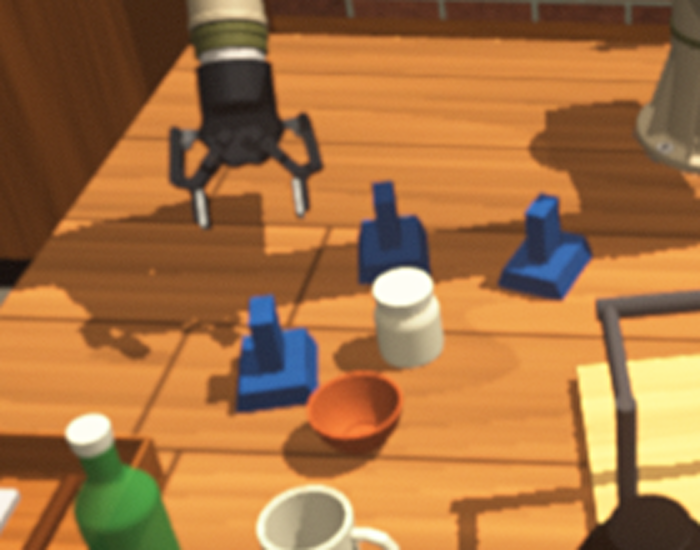

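The open fingers at crop (200–300, 215) straddle the line to the handle at (265,310), so I'm going in to grip.

Emit:
send_rows([
  [[1.4,0.4,-1.6,0,0,0],[2.9,0.8,-3.2,0,0,0],[4.3,1.2,-4.9,0,0,0],[5.7,1.5,-6.5,0,0,0],[7.1,1.9,-8.0,0,0,0],[7.1,1.9,-8.0,0,0,0],[7.1,1.9,-8.0,0,0,0]],
])

```text
clock: 2.9
tcp_pos: [0.5306, -0.4496, 0.0635]
orientation: [-0.047, 0.925, 0.125, 0.355]
wrist_force: [-0.4, -0.5, -0.1]
finger_gap: 0.0854
```

Emit:
send_rows([
  [[0,0,0,0,0,0],[0,0,0,0,0,0],[0,0,0,0,0,0],[0,0,0,0,0,0],[0,0,0,0,0,0],[0,0,0,0,0,0],[0,0,0,0,0,0],[0,0,0,0,0,0]],
], jaw=-1, force=50)

```text
clock: 3.7
tcp_pos: [0.5306, -0.4492, 0.0627]
orientation: [-0.048, 0.925, 0.124, 0.355]
wrist_force: [-3.5, -1.0, 3.1]
finger_gap: 0.0233
```

```bash
python3 - <<'E'
from plan import *
s=get_state(); print(s['tcp_pos'],s['wrist_force'],s['ft_torque'],s['finger_gap'])
for n in('scene','top'):
    p=read_camera(n);X=cloud(p)
    b=p['img'].astype(int); m=(b[...,2]>b[...,0]+15)&(np.hypot(X[...,0]-.518,X[...,1]+.4515)<.075)
    for lo,hi in((.02,.035),):
        q=X[m&(X[...,2]>lo)&(X[...,2]<hi)]; r=cv2.minAreaRect((q[:,:2]*1000).astype(np.float32)); print(n,len(q),r)
    if n=='scene': i=p['img'][180:330,120:320,::-1]; cv2.imwrite('pics/grip.png',cv2.resize(i,None,fx=3,fy=3,interpolation=cv2.INTER_CUBIC))
E
```

```text
[ 0.53056278 -0.44923983  0.06267667] [-3.48255787 -0.95219324  3.09678851] [-0.17629087  0.67171772 -0.03665872] 0.02329189894705379
scene 488 ((519.0444946289062, -451.8522644042969), (97.73518371582031, 68.45162200927734), 15.276511192321777)
top 428 ((517.1851196289062, -448.2803039550781), (87.92375183105469, 68.56378936767578), 15.37009048461914)
```

View pics/grip.png

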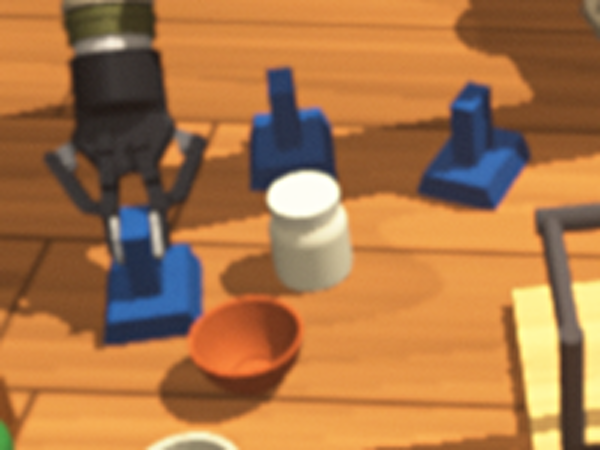

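Emit:
send_rows([
  [[0,0,1,0,0,0],[0,0,3,0,0,0],[0,0,6,0,0,0],[0,0,9,0,0,0],[0,0,12,0,0,0],[0,0,13,0,0,0],[0,0,13,0,0,0],[0,0,13,0,0,0]],
])

```text
clock: 4.6
tcp_pos: [0.5301, -0.4477, 0.1904]
orientation: [-0.049, 0.926, 0.124, 0.354]
wrist_force: [0.3, -0.2, -3.5]
finger_gap: 0.0233
```

```bash
python3 - <<'E'
from plan import *
s=get_state(); print(s['joint_pos'].round(2),s['tcp_pos'],s['wrist_force'],s['finger_gap'])
def T(x,y,under):
    return rackpt(x+.0126,y,under+.0627)
for a in((-.17,-.12,.125),(-.17,-.12,.034),(0,-.12,.034),(0,-.12,.018)):
    print(a,T(*a)); delta(T(*a),YAW)
p=read_camera('scene'); i=p['img'][130:330,100:420,::-1]; cv2.imwrite('pics/lift.png',cv2.resize(i,None,fx=2.4,fy=2.4,interpolation=cv2.INTER_CUBIC))
E
```

```text
[-1.11  0.39 -0.15  0.87  0.72  1.83] [ 0.53011381 -0.44774163  0.19043166] [ 0.30117339 -0.21483318 -3.4892392 ] 0.023262167429390718
(-0.17, -0.12, 0.125) [ 0.47668839 -0.04432188  0.1877    ]
delta cm [-5.34 40.34 -0.27] rot [-0.17 -0.12 -4.68]
(-0.17, -0.12, 0.034) [ 0.47668839 -0.04432188  0.0967    ]
delta cm [-5.34 40.34 -9.37] rot [-0.17 -0.12 -4.68]
(0, -0.12, 0.034) [ 0.64376004 -0.01290434  0.0967    ]
delta cm [11.36 43.48 -9.37] rot [-0.17 -0.12 -4.68]
(0, -0.12, 0.018) [ 0.64376004 -0.01290434  0.0807    ]
delta cm [ 11.36  43.48 -10.97] rot [-0.17 -0.12 -4.68]
```

View pics/lift.png

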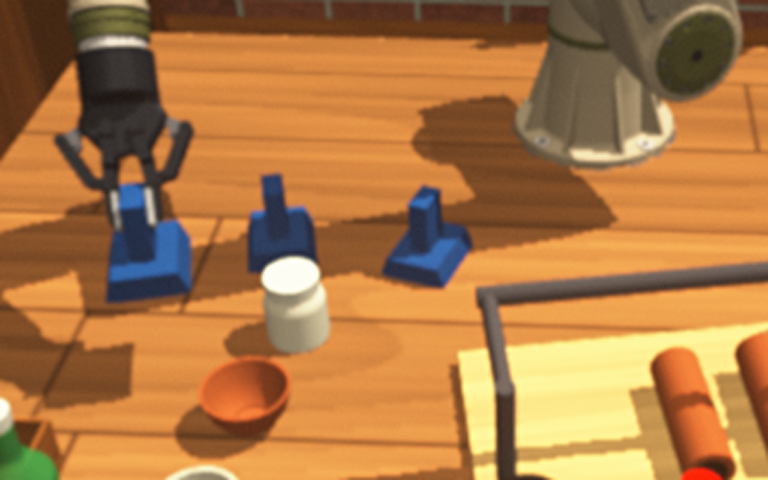

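Emit:
send_rows([
  [[-0.2,1.5,0,0,0,-0.2],[-0.6,5,0,0,0,-0.6],[-1.1,9,0,0,0,-1],[-1.7,13,0,0,0,-1.5],[-2.2,17,0,0,0,-2],[-2.7,21,0,0,0,-2.5],[-3.3,25,0,0,0,-3],[-3.8,29,0,0,0,-3.5],[-4.4,33,0,-0.1,-0.1,-4],[-4.9,37,0,-0.1,-0.1,-4.3],[-5.2,39.5,0,-0.2,-0.1,-4.6],[-5.3,40.3,-0.2,-0.2,-0.1,-4.7]],
])

```text
clock: 5.85
tcp_pos: [0.4751, -0.0421, 0.1877]
orientation: [-0.034, 0.93, 0.088, 0.356]
wrist_force: [0.3, -0.1, -3.7]
finger_gap: 0.0234
```

Emit:
send_rows([
  [[0,0,0,0,0,0],[0,0,-2,0,0,0],[0,0,-4,0,0,0],[0,0,-6,0,0,0],[0,0,-8,0,0,0],[0,0,-9,0,0,0],[0,0,-9,0,0,0],[0,0,-9,0,0,0]],
])

```text
clock: 6.65
tcp_pos: [0.4913, -0.0552, 0.1165]
orientation: [-0.038, 0.934, 0.089, 0.345]
wrist_force: [-0.6, 0.7, -2.7]
finger_gap: 0.0235
```

```bash
cat > chk.py <<'E'
from plan import *
def T(x,y,under):
    return rackpt(x+.0126,y,under+.0627)
def blue(tag,crop=None):
    for n in('top','scene'):
        p=read_camera(n);X=cloud(p);a=np.radians(YAW);R=np.array([[np.cos(a),np.sin(a)],[-np.sin(a),np.cos(a)]])
        Y=X.copy();Y[...,:2]=(X[...,:2]-C)@R.T
        save(p,f'{tag}_{n}.png')
        i=p['img'][(slice(120,320) if n=='top' else slice(200,400)),(slice(120,400) if n=='top' else slice(250,530)),::-1]
        cv2.imwrite(f'pics/{tag}_{n}_c.png',cv2.resize(i,None,fx=2.8,fy=2.8,interpolation=cv2.INTER_CUBIC))
        b=p['img'].astype(int); m=(b[...,2]>b[...,0]+15)&(abs(Y[...,1]+.06)<.17)&(Y[...,0]>-.27)&(Y[...,0]<.1)
        q=Y[m&(X[...,2]>.02)]
        if len(q)>20:
            print(n,'blue',len(q),np.percentile(q,[1,99],axis=0).round(3).tolist())
E
python3 - <<'E'
from chk import *
s=get_state(); print(s['joint_pos'].round(2),s['tcp_pos'],s['wrist_force'],s['finger_gap'])
for a in((-.17,-.12,.034),(0,-.12,.034),(0,-.12,.018)):delta(T(*a),YAW)
blue('via')
E
```

```text
[-0.56 -0.14 -1.03  0.13  0.47  2.52] [ 0.49125387 -0.05517171  0.11653637] [-0.64542532  0.68235133 -2.70171617] 0.023457313422184583
delta cm [-1.46  1.08 -1.98] rot [-0.24 -1.44 -0.49]
delta cm [15.25  4.23 -1.98] rot [-0.24 -1.44 -0.49]
delta cm [15.25  4.23 -3.58] rot [-0.24 -1.44 -0.49]
top blue 645 [[-0.197, -0.169, 0.063], [-0.115, -0.093, 0.177]]
scene blue 570 [[-0.196, -0.167, 0.061], [0.007, -0.099, 0.21]]
```

View pics/via_top_c.png

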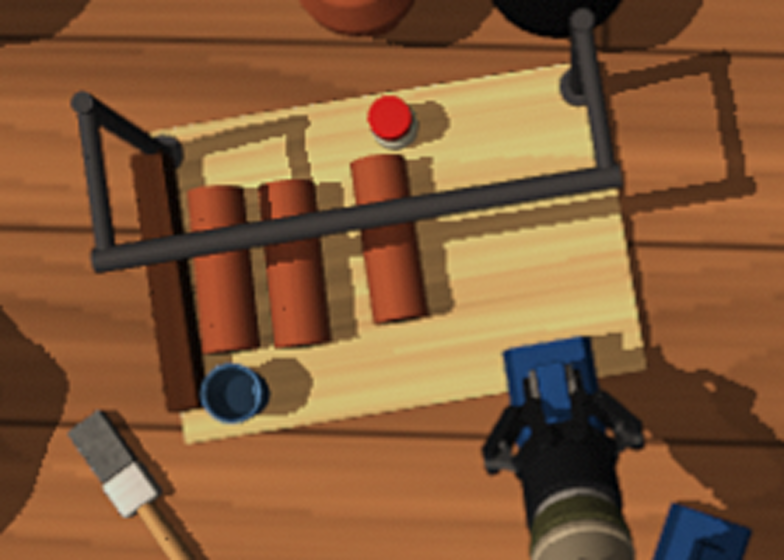

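View pics/via_scene_c.png

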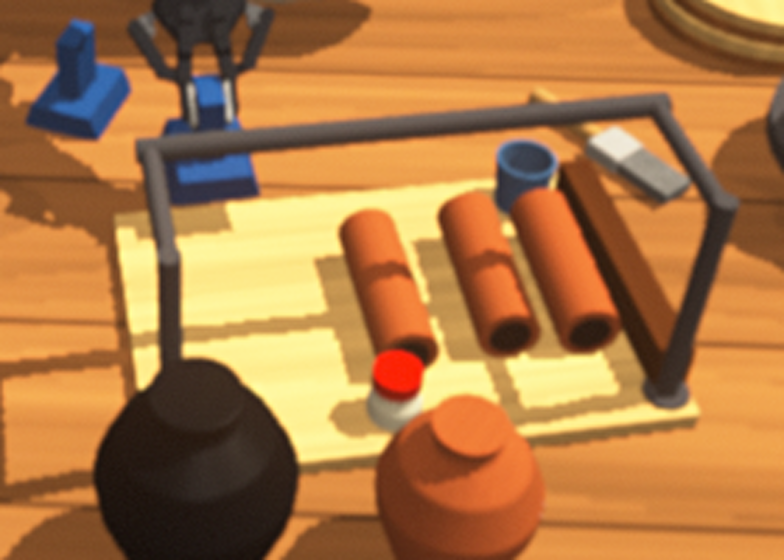

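Joint 3 reached its lower limit in this close, low pose. The chock is safe, about 35 mm above the board. I'm moving outward in small steps, back into reach.

Emit:
send_rows([
  [[1,0.2,0,0,0,0],[2,0.4,0,0,0,0],[3,0.6,0,0,0,0],[4,0.8,0,0,0,0],[5,0.9,0,0,0,0],[6,1.1,0,0,0,0],[6,1.1,0,0,0,0],[6,1.1,0,0,0,0]],
])

```text
clock: 7.55
tcp_pos: [0.5512, -0.0433, 0.1164]
orientation: [-0.038, 0.933, 0.09, 0.345]
wrist_force: [0.0, 0.8, -2.3]
finger_gap: 0.0231
```

```bash
python3 - <<'E'
from chk import *
s=get_state(); print(s['joint_pos'].round(3),s['tcp_pos'],s['wrist_force'],s['finger_gap'])
for a in((-.1,-.12,.034),(0,-.12,.034),(0,-.12,.018)):delta(T(*a),YAW)
E
```

```text
[-0.446 -0.023 -0.94   0.055  0.406  2.63 ] [ 0.55119426 -0.04326388  0.1164251 ] [ 0.01835391  0.76350159 -2.31353054] 0.023099816770041623
delta cm [-0.57  1.19 -1.97] rot [-0.22 -1.44 -0.57]
delta cm [ 9.26  3.04 -1.97] rot [-0.22 -1.44 -0.57]
delta cm [ 9.26  3.04 -3.57] rot [-0.22 -1.44 -0.57]
```

Emit:
send_rows([
  [[0.7,0.7,-0.5,-0.1,-0.7,-0.3],[1.4,1.5,-1.0,-0.2,-1.4,-0.6],[2.2,1.7,-1.5,-0.2,-1.4,-0.6],[3,1.9,-2.0,-0.2,-1.4,-0.6],[4,2.1,-2.0,-0.2,-1.4,-0.6],[4,2.1,-2.0,-0.2,-1.4,-0.6],[4,2.1,-2.0,-0.2,-1.4,-0.6]],
])

```text
clock: 8.25
tcp_pos: [0.5918, -0.0228, 0.097]
orientation: [-0.033, 0.93, 0.086, 0.357]
wrist_force: [-0.4, 0.3, -2.3]
finger_gap: 0.0233
```

```bash
python3 - <<'E'
from chk import *
s=get_state(); print(s['joint_pos'].round(3),s['tcp_pos'],s['wrist_force'],s['finger_gap'])
for a in((0,-.12,.034),(0,-.12,.018)):delta(T(*a),YAW)
blue('b')
E
```

```text
[-0.352  0.081 -0.935 -0.104  0.35   2.725] [ 0.59179674 -0.02281529  0.09702664] [-0.38022686  0.30141925 -2.27575234] 0.023251397617913394
delta cm [ 5.2   0.99 -0.03] rot [0.   0.02 0.05]
delta cm [ 5.2   0.99 -1.63] rot [0.   0.02 0.05]
top blue 539 [[-0.084, -0.156, 0.042], [-0.009, -0.081, 0.137]]
scene blue 1013 [[-0.088, -0.157, 0.043], [-0.007, -0.087, 0.131]]
```

View pics/b_scene_c.png

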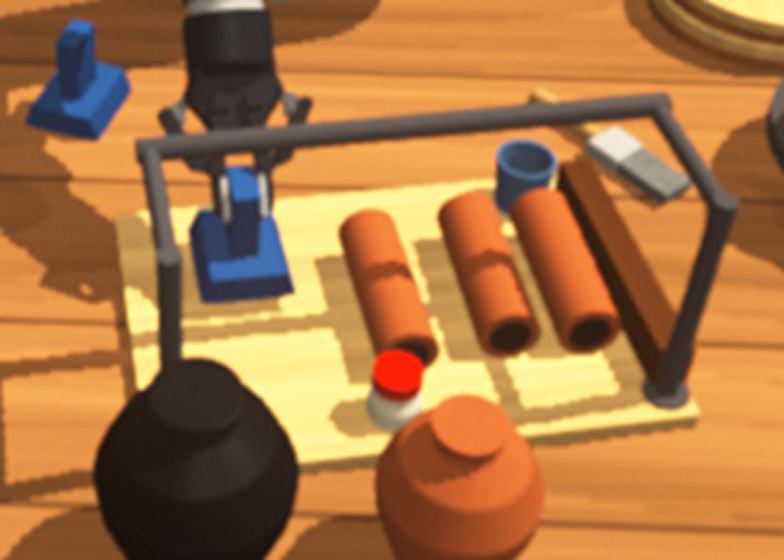

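Emit:
send_rows([
  [[0.8,0.1,0,0,0,0],[1.8,0.3,0,0,0,0],[2.8,0.5,0,0,0,0],[3.8,0.7,0,0,0,0],[4.6,0.9,0,0,0,0],[5.2,1.0,-0.3,0,0,0],[5.2,1.0,-0.8,0,0,0],[5.2,1.0,-1.1,0,0,0],[5.2,1.0,-1.3,0,0,0],[5.2,1.0,-1.3,0,0,0]],
])

```text
clock: 9.35
tcp_pos: [0.6424, -0.0125, 0.0829]
orientation: [-0.033, 0.93, 0.086, 0.356]
wrist_force: [-0.1, -0.3, -2.4]
finger_gap: 0.0234
```

```bash
python3 - <<'E'
from chk import *
s=get_state(); print(s['joint_pos'].round(3),s['tcp_pos'],s['wrist_force'],s['finger_gap'])
delta(T(0,-.12,.018),YAW)
blue('c')
E
```

```text
[-0.29   0.193 -0.851 -0.147  0.311  2.777] [ 0.64241329 -0.01254183  0.08287444] [-0.10257802 -0.27866072 -2.35717417] 0.023429928246245256
delta cm [ 0.13 -0.04 -0.22] rot [-0.03 -0.08  0.08]
top blue 236 [[-0.033, -0.155, 0.031], [0.042, -0.081, 0.219]]
scene blue 1101 [[-0.037, -0.157, 0.028], [0.045, -0.087, 0.117]]
```

View pics/c_scene_c.png

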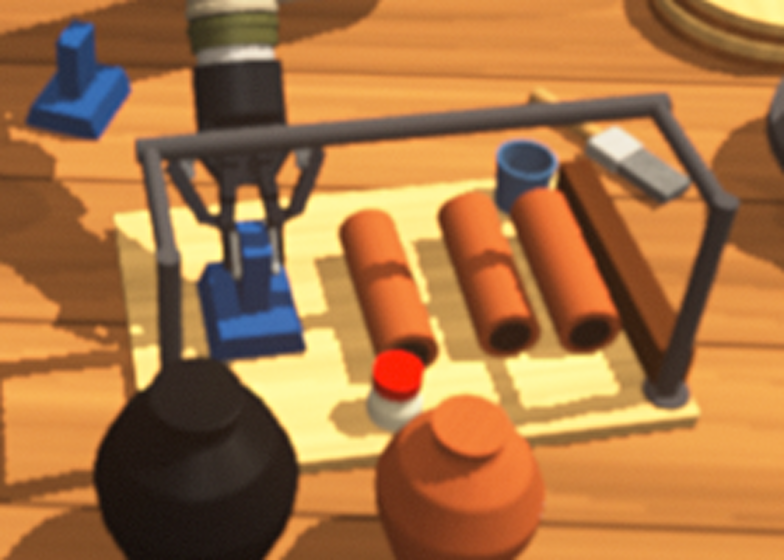

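View pics/c_top_c.png

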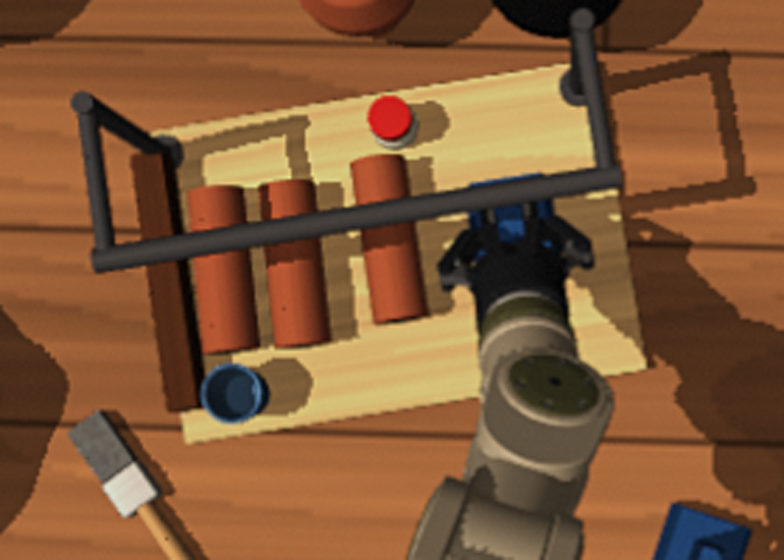

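Emit:
send_rows([
  [[0.1,0,-0.1,0,0,0],[0.1,0,-0.2,0,0,0],[0.1,0,-0.2,0,0,0]],
])

```text
clock: 9.75
tcp_pos: [0.6443, -0.0127, 0.0819]
orientation: [-0.033, 0.93, 0.086, 0.357]
wrist_force: [0.9, 0.2, -3.1]
finger_gap: 0.0234
```

Emit:
send_rows([
  [[0,0,-0.1,0,0,0],[0,0,-0.1,0,0,0]],
])

```text
clock: 9.95
tcp_pos: [0.6442, -0.0126, 0.0807]
orientation: [-0.033, 0.93, 0.086, 0.357]
wrist_force: [-0.4, -0.0, -2.8]
finger_gap: 0.0235
```

Emit:
send_rows([
  [[0,0,-0.1,0,0,0],[0,0,-0.1,0,0,0]],
])

```text
clock: 10.15
tcp_pos: [0.645, -0.0126, 0.0807]
orientation: [-0.033, 0.929, 0.086, 0.358]
wrist_force: [-1.6, 0.6, 0.5]
finger_gap: 0.023
```

Emit:
send_rows([
  [[0,0,-0.1,0,0,0],[0,0,-0.1,0,0,0]],
])

```text
clock: 10.35
tcp_pos: [0.6456, -0.0127, 0.0807]
orientation: [-0.033, 0.929, 0.086, 0.359]
wrist_force: [-2.9, 0.3, 5.6]
finger_gap: 0.0237
```

Emit:
send_rows([
  [[-0.06,0.3,0.05,0,0,0],[-0.15,0.8,0.1,0,0,0],[-0.25,1.3,0.1,0,0,0],[-0.35,1.9,0.1,0,0,0],[-0.45,2.4,0.1,0,0,0],[-0.55,2.9,0.1,0,0,0],[-0.65,3.4,0.1,0,0,0],[-0.75,4.0,0.1,0,0,0],[-0.83,4.4,0.1,0,0,0],[-0.88,4.7,0.1,0,0,0]],
])

```text
clock: 11.35
tcp_pos: [0.6362, 0.0346, 0.0807]
orientation: [-0.033, 0.929, 0.086, 0.358]
wrist_force: [1.1, -3.4, 6.3]
finger_gap: 0.0233
```

```bash
python3 - <<'E'
from chk import *
s=get_state(); print(s['joint_pos'].round(3),s['tcp_pos'],s['wrist_force'],s['finger_gap'])
delta(T(0,-.07,.018),YAW)
delta(T(0,-.0,.018),YAW)
blue('d')
E
```

```text
[-0.189  0.183 -0.885 -0.197  0.246  2.858] [0.63618731 0.03455495 0.08071083] [ 1.1010664  -3.4011947   6.25219172] 0.023328597356796793
delta cm [-0.17  0.17 -0.  ] rot [0.03 0.12 0.07]
delta cm [-1.46  7.05 -0.  ] rot [0.03 0.12 0.07]
top blue 228 [[-0.027, -0.107, 0.033], [0.046, -0.035, 0.219]]
scene blue 1080 [[-0.034, -0.109, 0.026], [0.048, -0.04, 0.115]]
```

View pics/d_scene_c.png

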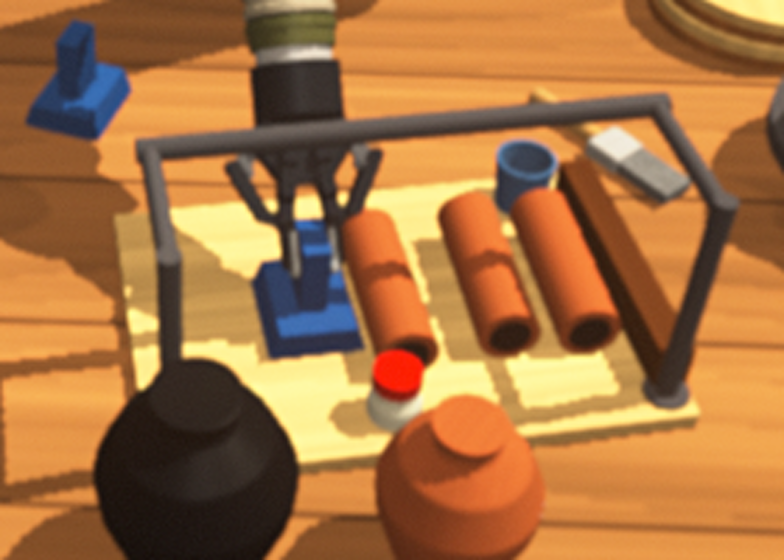

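Emit:
send_rows([
  [[-0.06,0.25,0,0,0,0],[-0.1,0.5,0,0,0,0],[-0.15,0.75,0,0,0,0],[-0.2,1.0,0,0,0,0],[-0.26,1.3,0,0,0,0],[-0.32,1.6,0,0,0,0],[-0.38,1.9,0,0,0,0],[-0.44,2.2,0,0,0,0],[-0.5,2.5,0,0,0,0],[-0.55,2.8,0,0,0,0],[-0.6,3.1,0,0,0,0],[-0.67,3.4,0,0,0,0]],
])

```text
clock: 12.65
tcp_pos: [0.6295, 0.0684, 0.0807]
orientation: [-0.033, 0.929, 0.086, 0.358]
wrist_force: [0.6, -4.0, 4.6]
finger_gap: 0.0234
```

```bash
python3 - <<'E'
from chk import *
s=get_state(); print(s['joint_pos'].round(3),s['tcp_pos'],s['wrist_force'],s['finger_gap'])
delta(T(0,-.0,.018),YAW)
blue('e')
E
```

```text
[-0.113  0.175 -0.901 -0.219  0.197  2.918] [0.62954897 0.0683548  0.08072363] [ 0.58522566 -3.99152363  4.60773236] 0.023429495776059614
delta cm [-0.8   3.67 -0.  ] rot [0.03 0.12 0.09]
top blue 226 [[-0.032, -0.074, 0.03], [0.045, -0.007, 0.217]]
scene blue 969 [[-0.036, -0.072, 0.027], [0.048, -0.005, 0.115]]
```

View pics/e_scene_c.png

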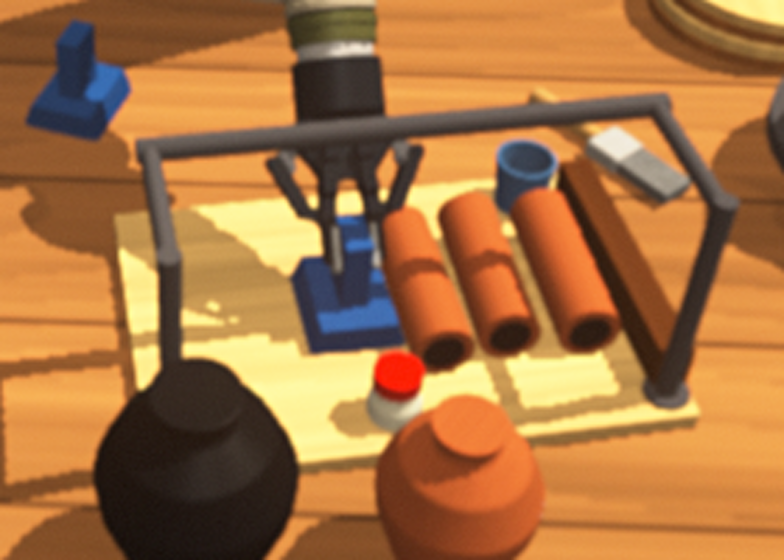

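The chock is rolling pipe 3 evenly (scene crop (425,290)) and has nearly closed the gap to pipe 2. I'm going on.

Emit:
send_rows([
  [[-0.05,0.25,0,0,0,0],[-0.1,0.5,0,0,0,0],[-0.16,0.75,0,0,0,0],[-0.2,1.0,0,0,0,0],[-0.25,1.25,0,0,0,0],[-0.3,1.5,0,0,0,0],[-0.37,1.75,0,0,0,0],[-0.42,2.0,0,0,0,0],[-0.48,2.3,0,0,0,0],[-0.54,2.6,0,0,0,0],[-0.6,2.9,0,0,0,0]],
])

```text
clock: 13.85
tcp_pos: [0.6236, 0.0971, 0.0808]
orientation: [-0.032, 0.929, 0.086, 0.358]
wrist_force: [0.8, -3.1, 4.7]
finger_gap: 0.0234
```

```bash
python3 - <<'E'
from chk import *
s=get_state(); print(s['joint_pos'].round(3),s['tcp_pos'],s['wrist_force'],s['finger_gap'])
delta(T(0,-.0,.018),YAW)
blue('f')
E
```

```text
[-0.046  0.171 -0.911 -0.233  0.152  2.969] [0.62359449 0.0970572  0.08075026] [ 0.839101   -3.06089605  4.73952531] 0.02342592382561127
delta cm [-0.2   0.8  -0.01] rot [0.05 0.13 0.13]
top blue 229 [[-0.033, -0.045, 0.03], [0.045, 0.022, 0.218]]
scene blue 935 [[-0.038, -0.041, 0.027], [0.047, 0.025, 0.115]]
```

View pics/f_scene_c.png

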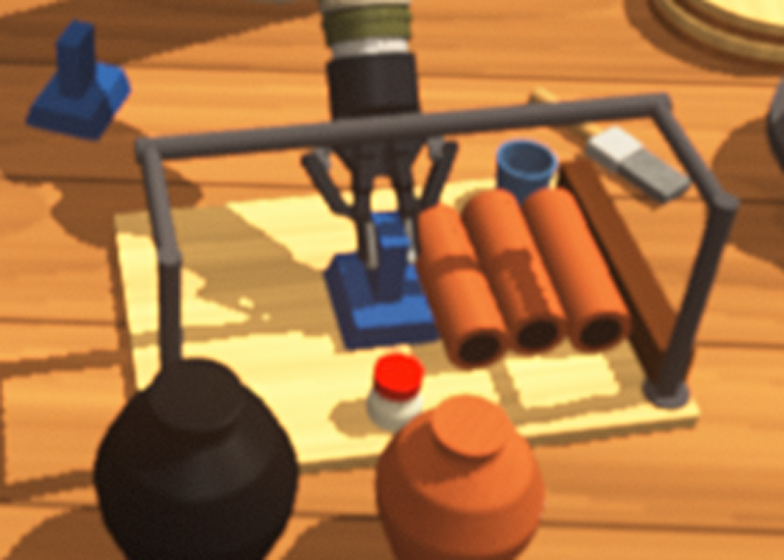

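View pics/f_top_c.png

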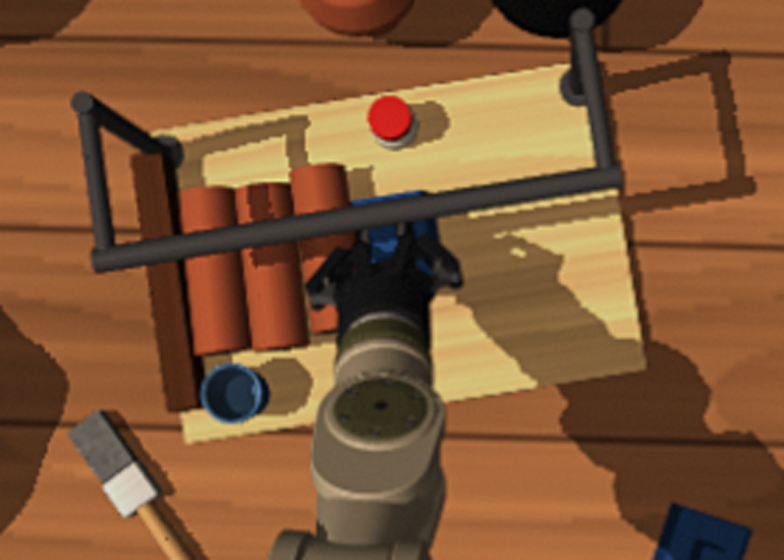

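Emit:
send_rows([
  [[-0.04,0.2,0,0,0,0],[-0.08,0.4,0,0,0,0],[-0.12,0.6,0,0,0,0],[-0.15,0.75,0,0,0,0],[-0.15,0.75,0,0,0,0]],
])

```text
clock: 14.45
tcp_pos: [0.6226, 0.103, 0.0809]
orientation: [-0.031, 0.929, 0.085, 0.358]
wrist_force: [1.4, -9.4, 4.8]
finger_gap: 0.0232
```

Emit:
send_rows([
  [[-0.02,0.1,0,0,0,0],[-0.04,0.2,0,0,0,0],[-0.04,0.2,0,0,0,0]],
])

```text
clock: 14.75
tcp_pos: [0.6225, 0.1034, 0.081]
orientation: [-0.029, 0.929, 0.084, 0.358]
wrist_force: [1.8, -14.0, 4.3]
finger_gap: 0.0233
```

Emit:
send_rows([
  [[0.02,-0.1,0.05,0,0,0],[0.04,-0.2,0.1,0,0,0],[0.04,-0.2,0.1,0,0,0]],
])

```text
clock: 15.05
tcp_pos: [0.622, 0.103, 0.0809]
orientation: [-0.031, 0.93, 0.085, 0.357]
wrist_force: [4.4, -6.9, -1.1]
finger_gap: 0.0231
```

```bash
cat > meas.py <<'E'
from chk import *
def meas():
  for n in('top','scene'):
    p=read_camera(n);X=cloud(p);a=np.radians(YAW);R=np.array([[np.cos(a),np.sin(a)],[-np.sin(a),np.cos(a)]])
    Y=X.copy();Y[...,:2]=(X[...,:2]-C)@R.T
    b=p['img'].astype(float)
    m=(X[...,2]>.045)&(X[...,2]<.085)&(b[...,0]>b[...,2]*1.8)&(b[...,0]>b[...,1]*1.5)&(abs(Y[...,0])<.078)
    for c in(.06,.112,.164):
        s=Y[m&(abs(Y[...,1]-c)<.025)]
        t=s[s[:,2]>.066]
        if len(t)>20: k=np.polyfit(t[:,0],t[:,1],1); print(n,c,len(s),'crest y',k[1].round(4),'slope deg',np.degrees(k[0]).round(2),'yrng',np.percentile(s[:,1],[1,99]).round(3),'x',np.percentile(s[:,0],[1,99]).round(3))
    # gaps: pixel dark? chock
    q=Y[(b[...,2]>b[...,0]+15)&(abs(Y[...,1])<.07)&(abs(Y[...,0])<.08)&(X[...,2]>.036)&(X[...,2]<.052)]
    if len(q)>20: print(n,'foot',cv2.minAreaRect((q[:,:2]*1000).astype(np.float32)),np.median(q[:,2]))
    q=Y[(b[...,2]>b[...,0]+15)&(abs(Y[...,1])<.05)&(abs(Y[...,0])<.06)&(X[...,2]>.105)&(X[...,2]<.125)]
    if len(q)>20: print(n,'handle',cv2.minAreaRect((q[:,:2]*1000).astype(np.float32)),np.median(q[:,2]))
E
python3 - <<'E'
from meas import *
s=get_state(); print(s['joint_pos'].round(3),s['tcp_pos'],s['wrist_force'],s['finger_gap'])
delta(T(0,-.0,.018),YAW); meas(); blue('g')
E
```

```text
[-0.03   0.169 -0.911 -0.232  0.138  2.982] [0.62199745 0.10295659 0.08091373] [ 4.42277816 -6.87177694 -1.07693184] 0.023130489836112933
delta cm [-0.04  0.21 -0.02] rot [0.18 0.05 0.28]
top 0.06 537 crest y 0.0614 slope deg -3.68 yrng [0.036 0.084] x [-0.071  0.077]
top 0.112 923 crest y 0.1104 slope deg -0.08 yrng [0.087 0.135] x [-0.077  0.068]
top 0.164 980 crest y 0.1625 slope deg -0.65 yrng [0.139 0.189] x [-0.074  0.074]
top foot ((19.09286117553711, -18.86682891845703), (99.23638153076172, 51.93486022949219), 37.15005874633789) 0.046340842369036225
top handle ((-12.536018371582031, -13.78541374206543), (55.61052322387695, 30.90640640258789), 73.62165832519531) 0.11416728025788668
scene 0.06 866 crest y 0.0569 slope deg -0.74 yrng [0.035 0.085] x [-0.065  0.078]
scene 0.112 992 crest y 0.1087 slope deg -0.04 yrng [0.087 0.137] x [-0.076  0.072]
scene 0.164 1045 crest y 0.1605 slope deg -0.02 yrng [0.139 0.189] x [-0.074  0.077]
scene foot ((3.917156219482422, -1.281646728515625), (69.9009780883789, 90.02212524414062), 89.65304565429688) 0.046280001126442004
scene handle ((1.8849353790283203, 0.2796821594238281), (26.93950080871582, 43.297569274902344), 88.67019653320312) 0.11313417473612879
top blue 233 [[-0.035, -0.04, 0.034], [0.045, 0.027, 0.22]]
scene blue 904 [[-0.036, -0.036, 0.028], [0.047, 0.03, 0.116]]
```

View pics/g_scene_c.png

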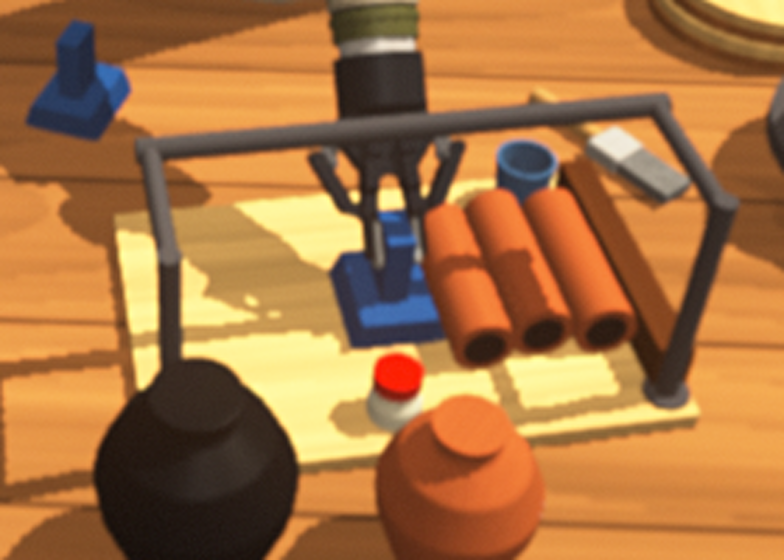

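The row reads 52 mm pitch in the scene view, at y≈57/109/161, and the push peaked at 14 N. The chock's foot is square to within about 1°, so I'm releasing it.

Emit:
send_rows([
  [[0,0,0,0,0,0],[0,0,0,0,0,0],[0,0,0,0,0,0],[0,0,0,0,0,0],[0,0,0,0,0,0],[0,0,0,0,0,0]],
], jaw=0)

```text
clock: 15.85
tcp_pos: [0.6212, 0.1051, 0.0808]
orientation: [-0.033, 0.93, 0.086, 0.357]
wrist_force: [0.9, -0.3, 0.1]
finger_gap: 0.0423
```

```bash
python3 - <<'E'
from meas import *
s=get_state(); print(s['joint_pos'].round(3),s['tcp_pos'],s['wrist_force'],s['finger_gap'])
print(Ro.from_quat(np.roll(s['orientation'],-1)).as_matrix()[:,2]); meas(); blue('i')
E
```

```text
[-0.028  0.168 -0.912 -0.231  0.142  2.982] [0.6211509  0.10509141 0.08077131] [ 0.90222437 -0.28904818  0.14360552] 0.042328922071730064
[ 0.65769856  0.12330224 -0.74312123]
top 0.06 497 crest y 0.0604 slope deg -2.48 yrng [0.036 0.084] x [-0.071  0.077]
top 0.112 913 crest y 0.1104 slope deg -0.01 yrng [0.088 0.136] x [-0.077  0.069]
top 0.164 980 crest y 0.1622 slope deg -0.87 yrng [0.139 0.189] x [-0.075  0.074]
top foot ((4.423480987548828, -3.2916412353515625), (70.99128723144531, 80.49214935302734), 89.36155700683594) 0.04630957534649142
top handle ((-17.829364776611328, -9.783760070800781), (57.02519226074219, 32.54636001586914), 35.83339309692383) 0.1133923443142352
scene 0.06 801 crest y 0.0582 slope deg -2.18 yrng [0.035 0.085] x [-0.066  0.078]
scene 0.112 1001 crest y 0.1087 slope deg -0.6 yrng [0.087 0.137] x [-0.075  0.072]
scene 0.164 1037 crest y 0.1606 slope deg 0.01 yrng [0.139 0.189] x [-0.073  0.077]
scene foot ((-3.1305580139160156, -1.5569114685058594), (69.70941162109375, 100.83633422851562), 89.92991638183594) 0.04566227065099448
scene handle ((2.7764339447021484, -3.8464698791503906), (43.611270904541016, 22.915639877319336), 3.2086901664733887) 0.11275397809043229
top blue 283 [[-0.038, -0.039, 0.034], [0.044, 0.028, 0.217]]
scene blue 920 [[-0.038, -0.036, 0.028], [0.047, 0.03, 0.115]]
```

View pics/i_scene_c.png

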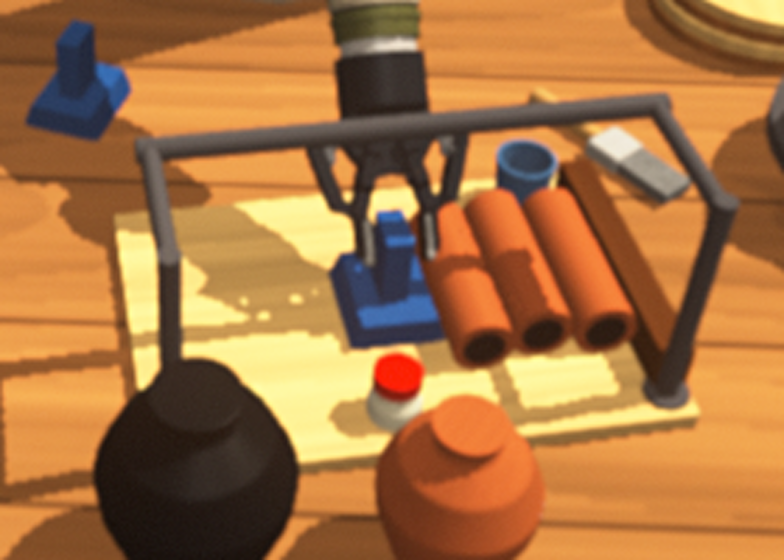

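The fingers are clear of the handle (gap 42 mm) and the chock stands against pipe 3. I'm backing out along the tool axis.

Emit:
send_rows([
  [[-0.7,-0.1,0.7,0,0,0],[-1.6,-0.3,1.8,0,0,0],[-2.6,-0.5,3.0,0,0,0],[-4.0,-0.7,4.5,0,0,0],[-5.3,-1.0,6.0,0,0,0],[-6.6,-1.2,7.4,0,0,0],[-7.9,-1.5,8.9,0,0,0],[-9.2,-1.7,10.4,0,0,0],[-9.2,-1.7,10.4,0,0,0]],
])

```text
clock: 16.95
tcp_pos: [0.529, 0.0877, 0.1875]
orientation: [-0.033, 0.929, 0.086, 0.359]
wrist_force: [0.7, -1.1, -0.4]
finger_gap: 0.0428
```

```bash
python3 - <<'E'
from meas import *
s=get_state(); print(s['joint_pos'].round(3),s['tcp_pos'],s['wrist_force'],s['finger_gap'])
meas(); blue('j')
E
```

```text
[-0.089 -0.225 -0.93   0.147  0.182  2.936] [0.52898197 0.08771947 0.18747941] [ 0.74810727 -1.11443917 -0.39788836] 0.042786669367915225
top 0.06 917 crest y 0.0582 slope deg -0.77 yrng [0.036 0.084] x [-0.071  0.077]
top 0.112 922 crest y 0.1103 slope deg -0.01 yrng [0.087 0.135] x [-0.077  0.069]
top 0.164 987 crest y 0.1623 slope deg -0.87 yrng [0.139 0.189] x [-0.074  0.074]
top foot ((-0.3331642150878906, -2.7958641052246094), (71.56350708007812, 90.74935150146484), 89.57073211669922) 0.04626077635742608
top handle ((-8.47146987915039, -2.13641357421875), (23.51801872253418, 28.337751388549805), 87.52654266357422) 0.11292718114618676
scene 0.06 940 crest y 0.0571 slope deg -0.23 yrng [0.035 0.085] x [-0.069  0.078]
scene 0.112 994 crest y 0.1089 slope deg -0.27 yrng [0.087 0.137] x [-0.075  0.072]
scene 0.164 1029 crest y 0.1605 slope deg -0.06 yrng [0.139 0.189] x [-0.073  0.077]
scene foot ((-2.955524444580078, -1.3086280822753906), (99.60966491699219, 69.04652404785156), 0.529132604598999) 0.045726947015927784
scene handle ((1.8577117919921875, -3.699216842651367), (43.73292541503906, 22.939762115478516), 2.6734049320220947) 0.11229179749628743
top blue 727 [[-0.045, -0.04, 0.031], [0.044, 0.032, 0.216]]
scene blue 711 [[-0.041, -0.035, 0.032], [0.046, 0.03, 0.115]]
```

View pics/j_scene_c.png

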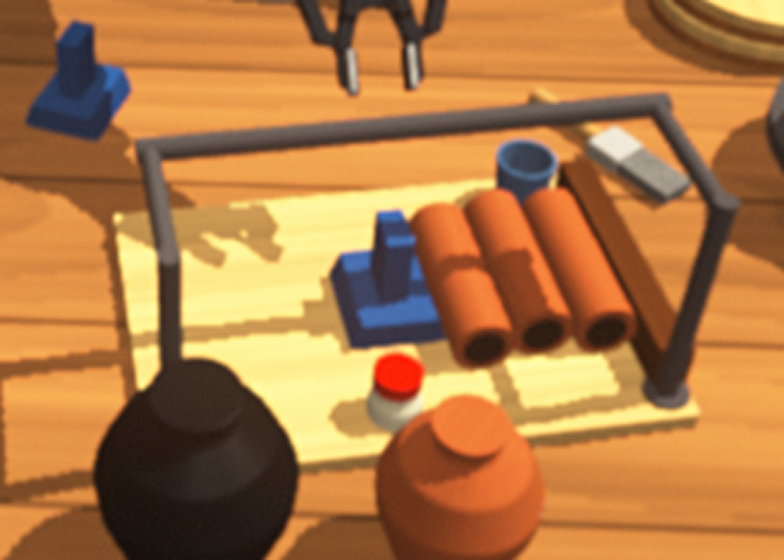

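View pics/j_top.png

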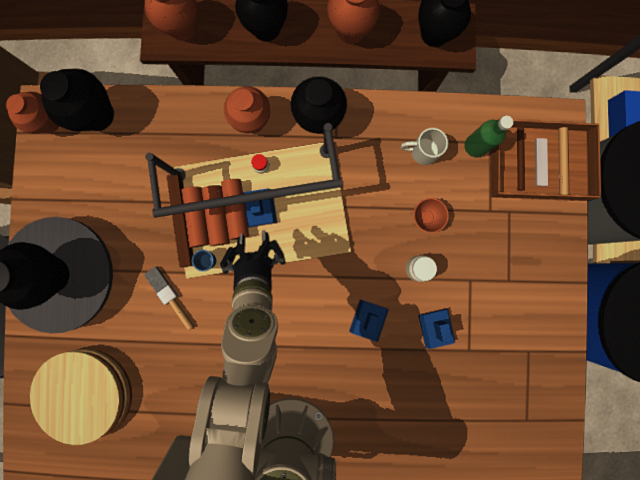

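```bash
python3 -c "
from workcell import *
print(hand_in())"
```

```text
the job is handed in; nothing more can be done
None
```

The three pipes now lie together against the batten. The blue chock stands close up behind the last one, released, and the job is handed in at about 17 s of the 48 s.

I picked the rightmost of the three blue chocks (top view (467,251)), gripped it at a 42° tilt and brought it in under the rail from the robot's side. I set it on the board and slid it up until the push reached 14 N.

**Last checks, with the gripper clear:**

| Check | Result |
|---|---|
| Pipe spacing | about 52 mm centre to centre, rows at rack y ≈ 57–58, 109–110 and 161–162 |
| Chock to last pipe | 59–60 mm between centres, so touching |
| Chock along the pipe | within about 3 mm of the rack's middle line |
| Chock squareness | foot within about 0.5° of the rack |
| Cup, pot, brush, jar, bowl and the other two chocks | by eye, in the same place in the pictures as at the start |

**Doubtful points:**
- **Rack position:** the pipe positions read 2–3 mm short of the nominal 60, 112 and 164. I put that down to my estimate of the rack's position, since the spacing and the push force say the row is tight. I did not measure the gap at the batten separately.
- **Handle angle:** the scene view showed the handle turned about 2.7°, which disagrees with the foot. Few pixels were visible, so I trusted the foot.
- **Joint 3:** it reached its lower limit once during the approach and the move was cut short. I carried on from a pose farther out.

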